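# Gauge the gap of a gel plate sandwich

## Robot

A 6-joint arm with a two-finger parallel gripper is mounted at the origin on the work surface. World frame = base frame: x ahead of the robot, y to its left, z up, the work surface at z = 0. Lengths are in m, angles in degrees, forces in N, time in s.
With the tool pointing down it reaches from about 0.4 to 0.825 m from the base axis. Payload 7 kg.
Tool frame: the origin (TCP) lies between the finger pads; the fingertips stand 19 mm ahead of it and the grasp point (between the pads) is the TCP; x points along the fingers, y is the direction in which the jaws open and shut, and the axes are right-handed (so a half turn about x gives the same grasp; the last joint's range is limited). The gripper opens to 88 mm and grips with 3 to 60 N. Pads are 19 mm wide; open, the fingers measure 130 mm over their backs; the gripper's body (78 mm by 193 mm) begins 47 mm behind the grasp point.
Start: joints at [-46.69, 20.546, 0.682, 0, -70.136, -16.507], TCP at [0.304, -0.602, 0.246] pointing down, gripper open.
Joint ranges: [-176.03, 176.03], [-82.01, 121.73], [-58.28, 71.71], [-173.87, 95.51], [-174.79, -0.11], [-173.66, 173.66]. Speed limits (degrees/s): [136.94, 136.94, 172.46, 180, 180, 180].

## Interface

Orientations are given as [roll, pitch, yaw] about the fixed x, y, z axes, in that order (R = Rz(yaw) Ry(pitch) Rx(roll)).
In Python, from plant import * gives the robot as it stands.
- The arm moves only by the tool step_arm, never from a script. Its argument "steps" is a list of rows, each a list of 2 entries, a list of its own where there are three numbers: the shift along the tool's x, y, z in units of 0.02 m (1.0 is 0.02 m), then the turn about the tool's x in units of 6 degrees (1.0 is 6 degrees). A call has 1 to 20 rows; each row shifts and turns the commanded pose from where the row before left it, along the tool's axes as they then stand; what a row does not reach is not made up. A row lasts 1/12 s, in which the tool goes at most 41.7 mm and 7.16 degrees, less where a joint would pass 70% of its speed; a pose out of reach is approached as far as the arm can. A call with a number of a shift or a turn outside -1 to 1 is refused whole. A call with a gripper value outside its range is refused whole. "fingers" is the closure, from 0 (fully open) to 1 (shut), set as the call begins (left out, the last holds). The fingers move at their own pace and stop on an object; "grip_force" is the grip in N (left out, the last holds). Time passes only in rows, so rows that do not move let the fingers close. It gives the time, the measured TCP pose, the force and the opening at its end, in the units of the state.
- get_state(): the state, without advancing time (a new reading comes with each control period).
- capture(name): name is "scene" or "side" or "wrist"; returns the picture (400x640x3 uint8, blue, green, red); there is no depth.
- camera_model(name): a dict with "intrinsics" (3x3 intrinsics, pixels), "rvec" (rotation vector, rad) and "tvec" (3), from world to camera coordinates, as OpenCV has them. Camera axes: x right, y down, z forward; pixel columns grow to the right and rows downward; lengths in m; the calibration is good to about 2 mm. A picture is of the moment at which its call begins: read the wrist's pose just before it. camera_model takes no time and is no camera call; for the wrist camera it gives the pose at the moment of the call.
- close_job(): hands the job in, once; it reports no verdict.
The state is a dict: "time_s": time; "joints": joint angles; "qd": joint speeds; "joint_torque": joint torques, N m; "tcp_pos": TCP position; "eef_rot": TCP orientation; "contact_force": force on the tool from outside, world axes, zero at the start; "moment": the same for the moment, N m; "gripper_width": finger opening in m.
Only numpy, scipy, OpenCV 4.12 (cv2) and the standard library are available. Lean on these libraries where they do the work, as an engineer would, in place of code of your own. Each camera call takes 0.05 s, during which the arm holds its last target.

## Task

The sliding side clamp of the gel caster has been left drawn back: slide it fully home over the edge of the two glass plates. Then take the taper gauge (the tool with the flat, rectangular handle) from the tool stand, lower it upright, tip first, into the gap near the middle of the plates until it drags snugly on both glasses without forcing it, and finish holding it there so that I can read it. Leave the other tools and the things on the bench as they are.

Things in the scene. Friction and masses are not known exactly. Their poses are not given: they have to be found in the camera images.
- caster: Gel casting stand, fixed to the bench: grey base 120 x 275 mm, 20 mm high, with two clear glass plates standing on edge on it. Origin on the bench surface, below the middle of the gap. Its z is up, x is square to the glass (front to back), y runs along the plates; the base reaches from y = -108 to +168 mm. A fixed black side clamp sits on the plates' -y edge, its sliding twin belongs on the +y edge. Both clamps with their thumb grips are 143 mm high.
- gap_top (a point): Middle of the gap between the plates (within 0.5 mm), level with the plates' top edges, 126 mm above the bench. The plates are 140 mm wide (70 mm either side of this point along the caster's y), 100 mm high, 4 mm thick, of equal height; the top edges are bevelled 2 mm. The gap between the faces, the same all over, is between 4.0 and 5.5 mm and differs each time. White spacer strips fill the outer 12 mm at each side. Axes as the caster's.
- glass_back: The glass plate on the caster's +x side of the gap, held by the clamps. Origin at the bottom of its inner face, half-way along it.
- glass_front: The glass plate on the caster's -x side of the gap, held by the clamps. Origin near the bottom of its inner face, half-way along it.
- clamp (a joint): Travel of the sliding clamp in m along the caster's -y (towards the plates): 0 = fully drawn back, 0.045 = fully home over the plates' edge, against a hard stop. It takes about 3 N to slide and stays where it is left.
- clamp_grip (a point): Centre of the sliding clamp's thumb grip, an upright black block 16 mm thick (caster x), 22 mm long (caster y) and 38 mm high, standing on top of the clamp; this point is 124 mm above the bench, the block is free from 106 to 143 mm. Axes as the caster's.
- stand: Clear plastic tool stand, fixed: base 80 x 210 mm, slotted top 70 x 200 mm at 110 mm height. Origin on the bench below its centre; its y is the long way. Three slots 60 mm apart along y hold one tool each, handle up; which tool stands in which slot changes.
- gauge_grip (a point): Centre of the taper gauge's handle. The handle is a flat black block 14 mm thick (gauge x), 30 mm wide (gauge y), 50 mm high, on a 22 x 40 x 5 mm steel bolster that rests on the stand, the bolster's underside 30 mm below this point. Axes: z up along the tool. Loose, 0.08 to 0.15 kg.
- gauge_tip (a point): Lower end of the gauge's white nylon blade, 110 mm below the handle's centre. The blade is 80 mm long below the bolster and 24 mm wide (gauge y); its thickness (gauge x) grows evenly, alike on both faces, from 2 mm at the tip to 8.4 mm at the bolster, that is 0.8 mm per 10 mm. It is therefore snug about 25 to 44 mm deep between the plates. Its neck at the bolster is springy and lets the tip swing sideways along gauge x, about 0.4 N per mm at the tip, 6 mm at most.
- scraper_mid (a point): Handle of the flat scraper (round, waisted black handle, its top 72 mm above the stand) in the stand; to be left there. The point is 30 mm above the stand's top.
- hook_mid (a point): Handle of the plate hook (black cross bar 58 mm long, 14 mm thick, along the stand's y) in the stand; to be left there. The point is 30 mm above the stand's top.
- bottle: Amber bottle, 68 mm across, 115 mm high, behind the caster; origin under its centre; leave alone.
- beaker: Glass beaker, 72 mm across, 85 mm high; origin under its centre; leave alone.
- dishes: Two stacked clear culture dishes, 90 mm across, 33 mm high, just in front of the caster; origin under the centre; leave alone.
- comb: Spare white gel comb lying flat in front of the caster, 96 x 29 x 4 mm; leave alone.
- timer: White bench timer, 70 x 62 x 20 mm; leave alone.
- scoop: Orange measuring scoop, bowl 64 mm across, 32 mm high, handle 90 mm long; leave alone.
- conical: Conical glass flask, 82 mm across, 116 mm high; leave alone.

How it is judged (in metres and radians):
On the way, in this order (a step that is already met when the one before it is completed fails the run):
1. the sliding clamp is fully home (value of joint clamp above 0.0425 m), for 0.2 s.
2. the gauge's tip is in the gap between the plates (z of gauge_tip in the frame of gap_top below -0.008 m and x of gauge_tip in the frame of gap_top between -0.005 and 0.005 m and y of gauge_tip in the frame of gap_top between -0.058 and 0.058 m), for 0.1 s.
At the end, for the whole second after the job is handed in: Clamp within 2.5 mm of fully home; the gauge upright (handle within 6 degrees), its tip 18 to 60 mm below the plates' top edges and within 25 mm of their middle, its blade pressed on by both glasses with more than 1.5 N each, still, and still gripped by the fingers (value of joint clamp above 0.0425 m and contact force between gauge and glass_front above 1.5 N and contact force between gauge and glass_back above 1.5 N and contact force between the fingers and gauge above 2 N and contact force between the fingers and clamp below 0.5 N and z of gauge_tip in the frame of gap_top between -0.06 and -0.018 m and y of gauge_tip in the frame of gap_top between -0.025 and 0.025 m and angle between gauge_grip's own z axis and vertical below 0.1 rad and linear speed of gauge below 0.01 m/s and height (world z) of each of scraper_mid, hook_mid above 0.13 m); the arm keeps its last pose, push and grip.
It fails at once if the gauge forced between the plates (over 45 N on a glass) (contact force between gauge and glass_front above 45 N or contact force between gauge and glass_back above 45 N).
It fails at once if another tool taken out or a bystander moved or upset (distance of any of scraper_mid, hook_mid, bottle, beaker, dishes, comb, timer, scoop, conical from where it was at the start of the episode above 0.03 m or angle between any of bottle, beaker, conical's own z axis and vertical above 0.5 rad).
It also fails if it takes over 58 s, if anything falls off the work surface, if the arm or the gripper's body presses on something with over 40 N, if the wrist force passes 120 N, or if a joint passes its speed limit or range.

## Working session

There is one attempt and no reset: what is moved stays moved. The work goes in short steps, Python scripts to look and compute and a tool call to move; the robot and the scene stay as the last step left them, time stands still between calls to the robot, and variables do not carry over. Pictures are saved under pics/ and viewed, and the job is handed in when it is done.

Besides the shell and the picture viewer there is one more tool, called after "Request:" as name(argument=value, ...), one argument or row to a line, values as JSON. step_arm: Moves the arm, as the interface text tells. Its arguments: {"type":"object","properties":{"steps":{"type":"array","items":{"type":"array"}},"fingers":{"type":"number"},"grip_force":{"type":"number"}},"required":["steps"]}

```bash
mkdir -p pics; ls
python3 - <<'E'
from plant import *
import cv2
print(get_state())
for n in ["scene","side","wrist"]:
    m=camera_model(n); print(n,m)
    cv2.imwrite(f"pics/{n}0.png",capture(n))
E
```

```text
pics
{'time_s': 0.0, 'joints': array([-4.66944848e+01,  2.05895143e+01,  6.34519308e-01, -2.02038313e-02,
       -7.01359055e+01, -1.65049526e+01]), 'qd': array([-0.02203347, -0.13839959, -0.01449711,  0.01690338, -0.04550937,
        0.04201841]), 'joint_torque': array([-9.36293945e-04, -5.82717204e+01,  2.93064594e+01,  6.99743316e+00,
        6.87775886e-03, -1.53573164e-04]), 'tcp_pos': array([ 0.30410266, -0.60210738,  0.24464974]), 'eef_rot': array([ 94.70466299,  89.9071358 , 121.49834542]), 'contact_force': array([ 0.34354596, -0.22455372, -0.20018523]), 'moment': array([ 0.00650617, -0.00482574, -0.01264534]), 'gripper_width': 0.08757718138505548}
scene {'intrinsics': array([[413.687912  ,   0.        , 319.01505097],
       [  0.        , 413.687912  , 197.66499071],
       [  0.        ,   0.        ,   1.        ]]), 'rvec': array([ 0.93561091,  2.60849465, -0.92915501]), 'tvec': array([ 0.44413315, -0.21785634,  1.77323214])}
side {'intrinsics': array([[394.71846579,   0.        , 324.61894922],
       [  0.        , 394.71846579, 191.45149746],
       [  0.        ,   0.        ,   1.        ]]), 'rvec': array([ 0.03978259, -2.81061597,  1.39185536]), 'tvec': array([0.5653831 , 0.1191046 , 1.17540278])}
wrist {'intrinsics': array([[304.02544704,   0.        , 320.16259819],
       [  0.        , 304.02544704, 205.15261177],
       [  0.        ,   0.        ,   1.        ]]), 'rvec': array([-1.54869652, -2.51646353, -0.39486193]), 'tvec': array([ 0.67342164, -0.0381545 ,  0.39144308])}
```

View pics/scene0.png

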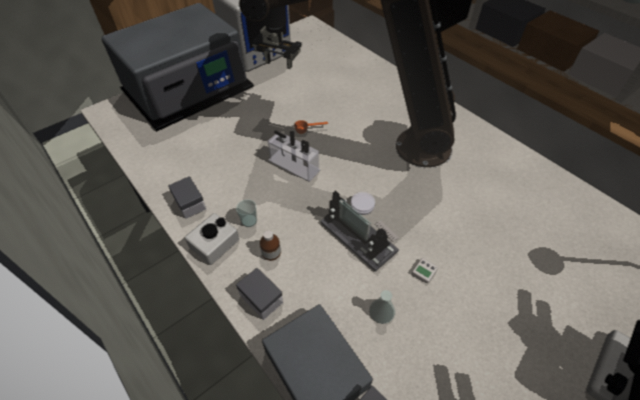

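View pics/side0.png

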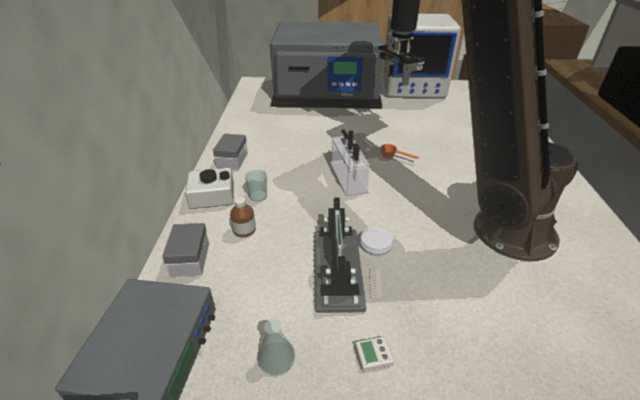

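View pics/wrist0.png

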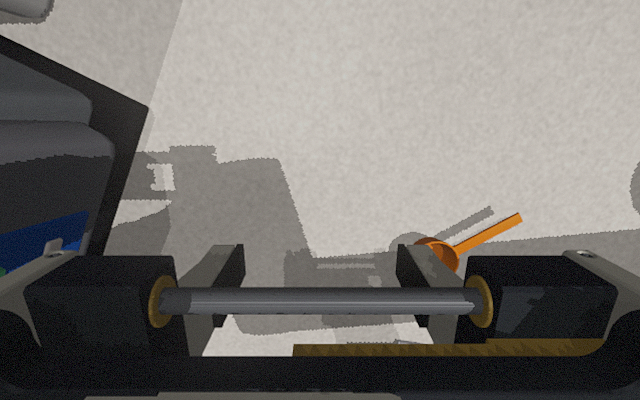

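```bash
cat > h.py <<'E'
import numpy as np, cv2
from plant import *
def ray(n,u,v,m=None):
    m=m or camera_model(n)
    R=cv2.Rodrigues(np.array(m['rvec']))[0]; t=np.array(m['tvec']).reshape(3)
    p=cv2.undistortPoints(np.array([[[u,v]]],float),m['intrinsics'],None)[0,0]
    return -R.T@t, R.T@np.array([p[0],p[1],1])
def atz(n,u,v,z,m=None):
    o,d=ray(n,u,v,m); return o+d*(z-o[2])/d[2]
def proj(n,P,m=None):
    m=m or camera_model(n)
    return cv2.projectPoints(np.array(P,float).reshape(-1,3),np.array(m['rvec']),np.array(m['tvec']),m['intrinsics'],None)[0].reshape(-1,2)
def crop(src,x0,y0,x1,y1,k,dst):
    im=cv2.imread(src)[y0:y1,x0:x1]; cv2.imwrite(dst,cv2.resize(im,None,fx=k,fy=k,interpolation=cv2.INTER_CUBIC))
E
python3 - <<'E'
from h import *
crop('pics/scene0.png',250,110,410,280,4.5 and 3.5,'pics/sc.png')
crop('pics/scene0.png',310,180,410,275,6,'pics/sc1.png')
crop('pics/scene0.png',260,115,330,185,8,'pics/sc2.png')
crop('pics/side0.png',310,190,400,315,4.8 ,'pics/si1.png')
crop('pics/side0.png',320,120,380,200,7 ,'pics/si2.png')
E
```

```text
(no output)
```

View pics/sc1.png

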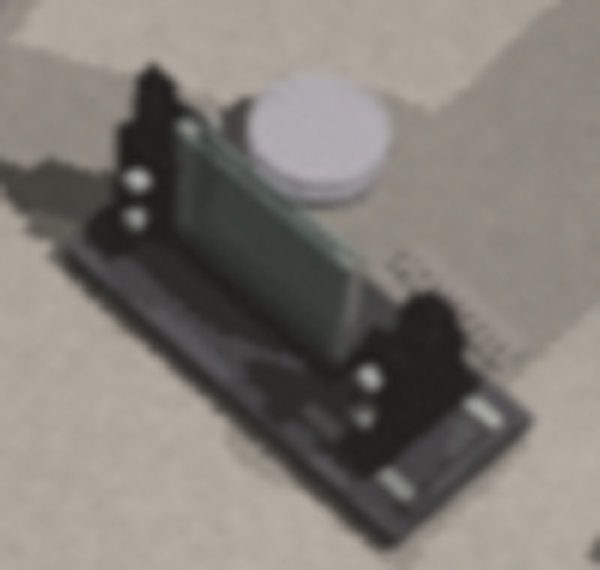

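View pics/sc2.png

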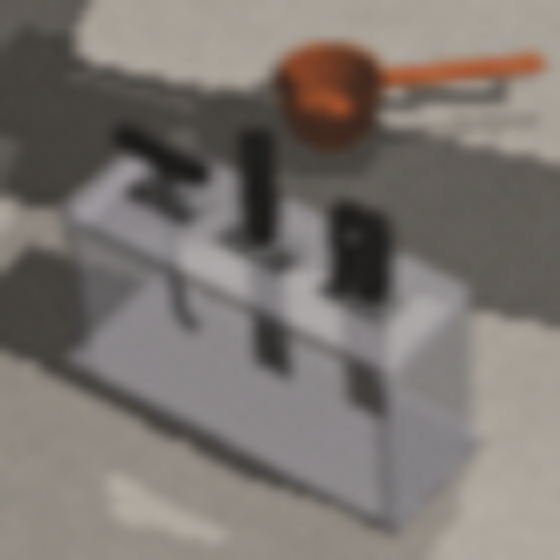

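View pics/si1.png

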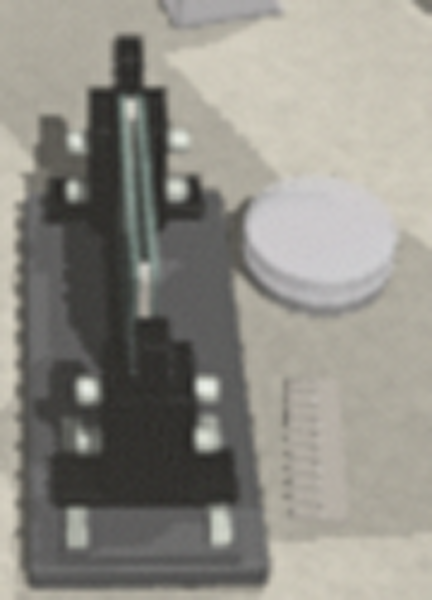

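View pics/si2.png

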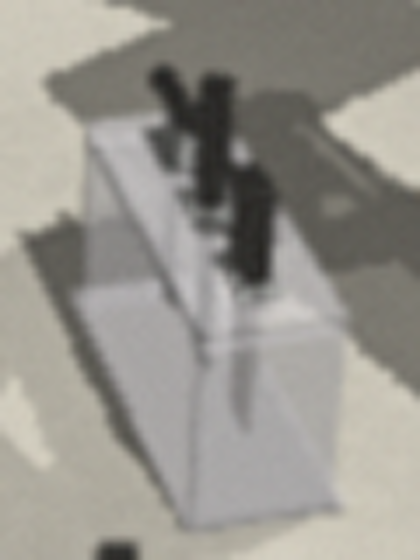

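Run:
```python
from h import *
S=lambda u,v:(310+u/6,180+v/6); T=lambda u,v:(310+u/4.8,190+v/4.8)
for n,f,pts in [("scene",S,[(388,548),(530,420),(62,255),(152,70),(430,295)]),("side",T,[(30,583),(270,580),(22,190),(128,38),(150,322)])]:
    for (p,z) in zip(pts,[.01,.01,.01,.143,.143]): print(n,p,atz(n,*f(*p),z).round(4))
S=lambda u,v:(260+u/8,115+v/8); T=lambda u,v:(320+u/7,120+v/7)
for n,f,pts in [("scene",S,[(360,208),(395,350),(468,300),(70,210),(120,135),(398,530)]),("side",T,[(252,170),(205,345),(345,315),(88,130),(145,118),(185,525)])]:
    for (p,z) in zip(pts,[.165,.11,.11,.11,.11,0]): print(n,p,atz(n,*f(*p),z).round(4))
for n in ["scene","side","wrist"]:print(ray(n,320,200))
```

```text
scene (388, 548) [0.5826 0.3048 0.01  ]
scene (530, 420) [0.461  0.2971 0.01  ]
scene (62, 255) [0.5952 0.0336 0.01  ]
scene (152, 70) [0.5319 0.0394 0.143 ]
scene (430, 295) [0.5198 0.2539 0.143 ]
side (30, 583) [0.5779 0.3055 0.01  ]
side (270, 580) [0.4592 0.3002 0.01  ]
side (22, 190) [0.5946 0.0219 0.01  ]
side (128, 38) [0.533 0.038 0.143]
side (150, 322) [0.5225 0.2544 0.143 ]
scene (360, 208) [ 0.4697 -0.209   0.165 ]
scene (395, 350) [ 0.4827 -0.1684  0.11  ]
scene (468, 300) [ 0.4346 -0.1722  0.11  ]
scene (70, 210) [ 0.5465 -0.3474  0.11  ]
scene (120, 135) [ 0.4954 -0.3765  0.11  ]
scene (398, 530) [ 0.4947 -0.1554  0.    ]
side (252, 170) [ 0.4725 -0.2106  0.165 ]
side (205, 345) [ 0.4928 -0.15    0.11  ]
side (345, 315) [ 0.4286 -0.1766  0.11  ]
side (88, 130) [ 0.5468 -0.3406  0.11  ]
side (145, 118) [ 0.5181 -0.3538  0.11  ]
side (185, 525) [ 0.4971 -0.1603  0.    ]
(array([1.15160439, 0.71984244, 1.24286043]), array([-0.39382057, -0.48630129, -0.78003458]))
(array([0.5491745 , 0.87658969, 0.80337633]), array([ 0.02696239, -0.78176379, -0.62347765]))
(array([ 0.2297367 , -0.63924328,  0.38329206]), array([ 0.25756297,  0.13124005, -0.95745751]))
```

```bash
cat >> h.py <<'E'
from scipy.spatial.transform import Rotation as Ro
def RT():
    s=get_state(); return Ro.from_euler('xyz',s['eef_rot'],degrees=True).as_matrix(), s['tcp_pos'], s
def togo(p,yaw=None,rot=True):
    R,t,s=RT(); d=R.T@(np.array(p)-t)
    a=0
    if yaw is not None:
        want=np.array([np.cos(np.radians(yaw)),np.sin(np.radians(yaw)),0])
        # angle about tool x to bring y axis on +-want
        w=R.T@want; a=np.degrees(np.arctan2(w[2],w[1])); a=(a+90)%180-90
    print('t',round(s['time_s'],2),'tcp',t.round(4),'F',s['contact_force'].round(1),'w',round(s['gripper_width'],4))
    print('units before turn',(d/.02).round(2),'turn units',round(a/6,2), 'deg',round(a,2))
    return R
E
python3 - <<'E'
from h import *
R=togo([.521,.245,.25],3.3); print(R.round(3))
m=camera_model('wrist');o,d=ray('wrist',320,205);_,t,_=RT()
print('cam off tool',R.T@(o-t),'view',R.T@d)
togo([.471,-.21,.16],17.6)
E
```

```text
t 0.15 tcp [ 0.3042 -0.6022  0.2448] F [ 0.   0.4 -0.3] w 0.0874
units before turn [-0.22 32.92 28.77] turn units -11.08 deg -66.5
[[-0.001 -0.451  0.893]
 [ 0.001  0.893  0.451]
 [-1.     0.001 -0.   ]]
cam off tool [-0.13843669  0.00067398 -0.08317515] view [ 9.52396456e-01 -1.68295513e-04  3.04863084e-01]
t 0.15 tcp [ 0.3042 -0.6022  0.2448] F [ 0.   0.4 -0.3] w 0.0874
units before turn [ 4.26 13.74 16.29] turn units -13.47 deg -80.8
```

Request:
step_arm(
  steps=[
    [[-0.05, 0.95, 0.83], 0],
    [[-0.05, 0.95, 0.83], 0],
    [[-0.05, 0.95, 0.83], 0],
    [[-0.05, 0.95, 0.83], 0],
    [[-0.05, 0.95, 0.83], 0],
    [[-0.05, 0.95, 0.83], 0],
    [[-0.05, 0.95, 0.83], 0],
    [[-0.05, 0.95, 0.83], 0],
    [[-0.05, 0.95, 0.83], 0],
    [[-0.05, 0.95, 0.83], 0],
    [[-0.05, 0.95, 0.83], 0],
    [[-0.05, 0.95, 0.83], 0],
    [[-0.05, 0.95, 0.83], 0],
    [[-0.05, 0.95, 0.83], 0],
    [[-0.05, 0.95, 0.83], 0],
    [[-0.05, 0.95, 0.83], 0],
    [[-0.05, 0.95, 0.83], 0],
    [[-0.05, 0.95, 0.83], 0],
    [[-0.05, 0.95, 0.83], 0],
    [[-0.05, 0.95, 0.83], 0],
  ],
  fingers=0,
)

```text
time_s: 1.82
tcp_pos: [0.4293, -0.1123, 0.2656]
eef_rot: [14.0, 90.0, 40.8]
contact_force: [1.0, -0.2, 0.1]
gripper_width: 0.0875
```

Run:
```python
from h import *
togo([.521,.245,.25],3.3);print(get_state()['joints'])
```

```text
t 1.82 tcp [ 0.4293 -0.1123  0.2656] F [ 1.  -0.2  0.1] w 0.0875
units before turn [ 0.79 13.88 12.15] turn units -11.08 deg -66.49
[ 1.09385577e+01 -2.78508481e+00 -2.49616101e+01 -7.33823305e-03
 -6.78116534e+01 -7.41305619e+01]
```

Request:
step_arm(
  steps=[
    [[0, 0.99, 0.865], 0],
    [[0, 0.99, 0.865], 0],
    [[0, 0.99, 0.865], 0],
    [[0, 0.99, 0.865], 0],
    [[0, 0.99, 0.865], 0],
    [[0, 0.99, 0.865], 0],
    [[0, 0.99, 0.865], 0],
    [[0, 0.99, 0.865], 0],
    [[0, 0.99, 0.865], 0],
    [[0, 0.99, 0.865], 0],
    [[0, 0.99, 0.865], -1],
    [[0, 0, 0], -1],
    [[0, 0, 0], -1],
    [[0, 0, 0], -1],
    [[0, 0, 0], -1],
    [[0, 0, 0], -1],
    [[0, 0, 0], -1],
    [[0, 0, 0], -1],
    [[0, 0, 0], -1],
    [[0, 0, 0], -1],
  ],
)

```text
time_s: 3.48
tcp_pos: [0.5008, 0.1665, 0.2654]
eef_rot: [117.0, 90.0, -155.9]
contact_force: [0.7, -0.3, 1.1]
gripper_width: 0.0874
```

Request:
step_arm(
  steps=[
    [[0, 0, 0], -1],
    [[0, 0, 0], -0.08],
    [[0, 0, 0], 0],
  ],
)

```text
time_s: 3.73
tcp_pos: [0.5009, 0.1666, 0.2654]
eef_rot: [114.8, 90.0, -152.1]
contact_force: [0.3, 0.5, -0.1]
gripper_width: 0.0876
```

Run:
```python
from h import *
togo([.521,.245,.25],3.3);print(RT()[0].round(3))
import pickle
m=camera_model('wrist'); im=capture('wrist'); pickle.dump(m,open('m1.pkl','wb'));cv2.imwrite('pics/w1.png',im)
```

```text
t 3.73 tcp [0.5009 0.1666 0.2654] F [ 0.3  0.5 -0.1] w 0.0876
units before turn [ 0.77 -1.22  3.86] turn units -0.03 deg -0.16
[[-0.    -0.998 -0.055]
 [-0.    -0.055  0.998]
 [-1.     0.    -0.   ]]
```

View pics/w1.png

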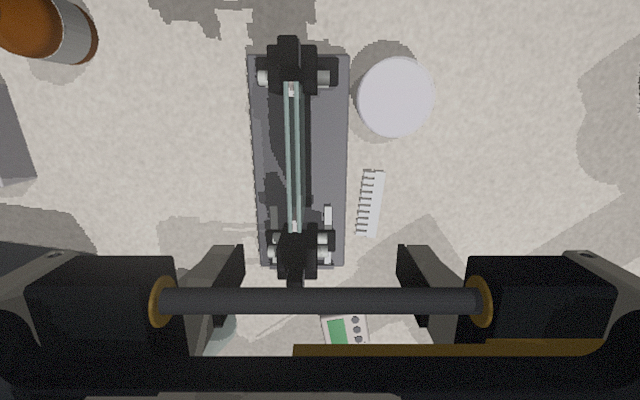

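Run:
```python
from h import *
crop('pics/w1.png',240,25,360,175,4,'pics/w1a.png')
crop('pics/w1.png',240,170,360,300,4.6,'pics/w1b.png')
```

```text
(no output)
```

View pics/w1a.png

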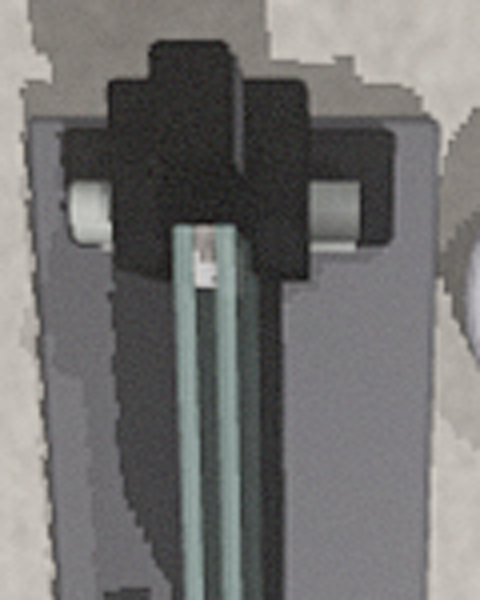

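View pics/w1b.png

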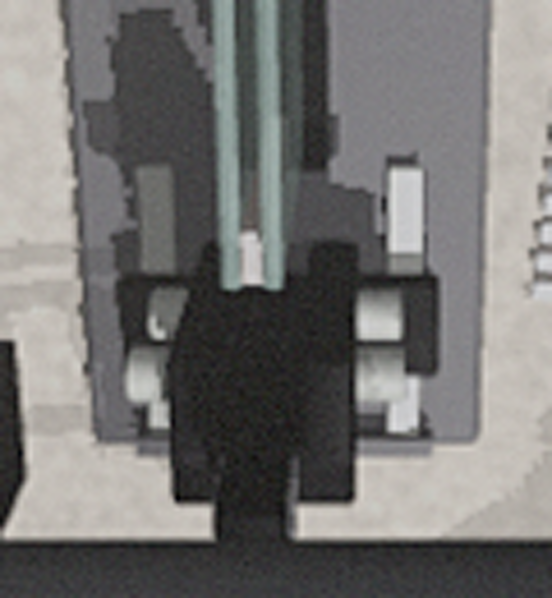

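Run:
```python
from h import *
import pickle
m=pickle.load(open('m1.pkl','rb'))
A=lambda u,v:(240+u/4,25+v/4); B=lambda u,v:(240+u/4.6,170+v/4.6)
f=atz('wrist',*A(206.5,255),.126,m); n=atz('wrist',*B(251,250),.126,m); e=atz('wrist',*B(252,288),.126,m)
print(f,n,e)
d=n-f; yaw=np.degrees(np.arctan2(-d[0],d[1])); print('yaw',yaw)
# fixed grip top
print(atz('wrist',*A(150,45),.143,m),atz('wrist',*A(232,45),.143,m))
print('base near', atz('wrist',*B(95,440),.02,m),atz('wrist',*B(480,440),.02,m))
print('base far', atz('wrist',*A(32,118),.02,m),atz('wrist',*A(438,118),.02,m))
g=atz('wrist',*B(222,530),.143,m),atz('wrist',*B(288,530),.143,m); print('slide',g)
```

```text
[0.53018758 0.070146   0.126     ] [0.52406775 0.19425347 0.126     ] [0.52359877 0.20299618 0.126     ]
yaw 2.8230102596912032
[0.54042708 0.03403949 0.143     ] [0.52477696 0.03317778 0.143     ]
base near [0.57737246 0.30163167 0.02      ] [0.4589848  0.29520474 0.02      ]
base far [0.59046286 0.03094316 0.02      ] [0.47453463 0.02456584 0.02      ]
slide (array([0.52724805, 0.25208329, 0.143     ]), array([0.51314528, 0.25131889, 0.143     ]))
```

Run:
```python
from h import *
togo([.520,.266,.130],3.0)
```

```text
t 3.78 tcp [0.5009 0.1666 0.2654] F [-0.2 -1.1 -1.2] w 0.0872
units before turn [ 6.77 -1.22  4.91] turn units 0.01 deg 0.09
```

Request:
step_arm(
  steps=[
    [[0, -0.24, 0.98], 0],
    [[0, -0.24, 0.98], 0],
    [[0, -0.24, 0.98], 0],
    [[0, -0.24, 0.98], 0],
    [[0, -0.26, 0.99], 0],
    [[0.9, 0, 0], 0],
    [[0.9, 0, 0], 0],
    [[0.9, 0, 0], 0],
    [[0.9, 0, 0], 0],
    [[0.6, 0, 0], 0],
    [[0, 0, 0], 0],
    [[0, 0, 0], 0],
  ],
)

```text
time_s: 4.78
tcp_pos: [0.5196, 0.2669, 0.1809]
eef_rot: [139.1, 89.9, -127.6]
contact_force: [-0.1, 0.2, 0.8]
gripper_width: 0.0878
```

Run:
```python
from h import *
togo([.520,.266,.130],3.0)
import pickle
m=camera_model('wrist'); im=capture('wrist'); pickle.dump(m,open('m2.pkl','wb'));cv2.imwrite('pics/w2.png',im)
cv2.imwrite('pics/side2.png',cv2.resize(capture('side')[150:330,240:460],None,fx=3,fy=3))
```

```text
t 4.78 tcp [0.5196 0.2669 0.1809] F [-0.1  0.2  0.8] w 0.0878
units before turn [ 2.55 -0.02 -0.04] turn units 0.05 deg 0.31
```

View pics/w2.png

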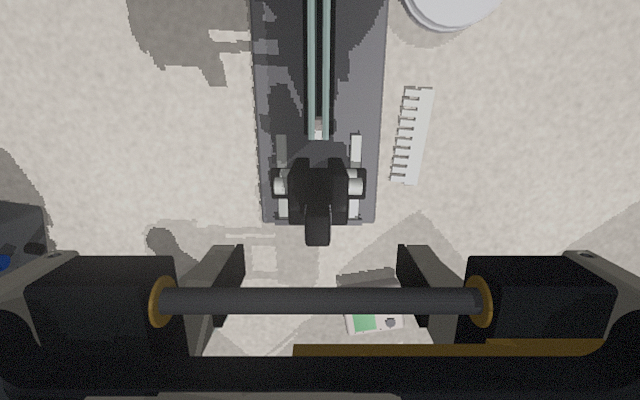

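View pics/side2.png

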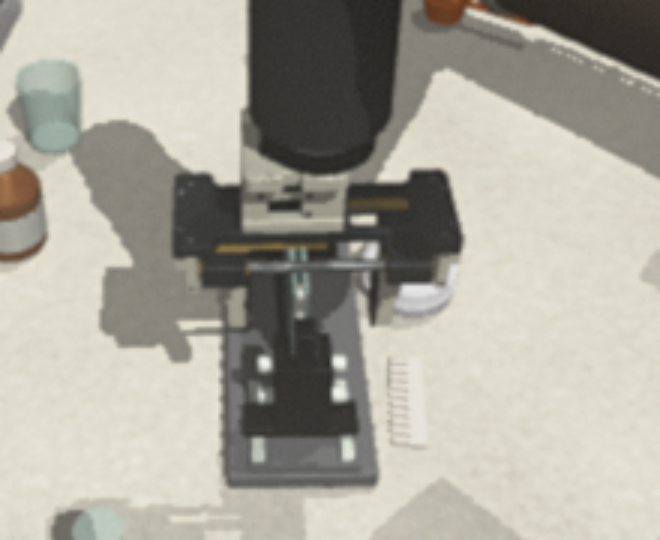

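Run:
```python
from h import *
import pickle
m=pickle.load(open('m2.pkl','rb'))
for p in [(305,244),(330,244),(305,206),(331,206)]: print(atz('wrist',*p,.143,m).round(4))
c=.0515;O=np.array([.527,.133])
for yy in (.1225,.1445): print(yy,proj('wrist',[O[0]-c*yy,O[1]+yy,.143],m))
print(proj('wrist',RT()[1],m))
s0=pickle.load(open('m1.pkl','rb'))
crop('pics/w2.png',240,120,400,260,5,'pics/w2a.png')
```

```text
[0.529  0.2674 0.143 ]
[0.5131 0.2665 0.143 ]
[0.5301 0.242  0.143 ]
[0.5142 0.2411 0.143 ]
0.1225 [[319.08467428 227.34281905]]
0.1445 [[318.90784264 259.05827948]]
[[318.49682519 277.13408486]]
```

View pics/w2a.png

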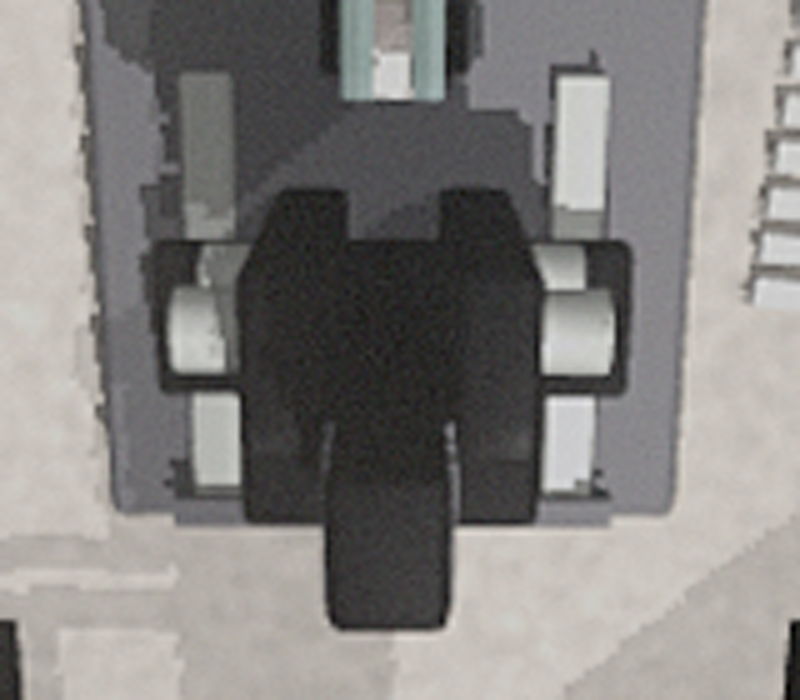

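Request:
step_arm(
  steps=[
    [[0.5, -0.05, -0.35], 0],
    [[0.7, 0, 0], 0],
    [[0.7, 0, 0], 0],
    [[0.65, 0, 0], 0],
    [[0, 0, 0], 0],
    [[0, 0, 0], 0],
  ],
)

```text
time_s: 5.38
tcp_pos: [0.5211, 0.2586, 0.1304]
eef_rot: [140.1, 89.9, -126.6]
contact_force: [0.1, -0.3, -0.3]
gripper_width: 0.0874
```

Request:
step_arm(
  steps=[
    [[0, 0, 0], 0],
    [[0, 0, 0], 0],
    [[0, 0, 0], 0],
    [[0, 0, 0], 0],
    [[0, 0, 0], 0],
    [[0, 0, 0], 0],
    [[0, 0, 0], 0],
    [[0, 0, 0], 0],
  ],
  fingers=1,
  grip_force=15,
)

```text
time_s: 6.05
tcp_pos: [0.5211, 0.2591, 0.1306]
eef_rot: [-55.5, 90.0, 37.8]
contact_force: [0.2, 0.4, -0.0]
gripper_width: 0.0399
```

Request:
step_arm(
  steps=[
    [[0, 0, 0], 0],
    [[0, 0, 0], 0],
    [[0, 0, 0], 0],
    [[0, 0, 0], 0],
    [[0, 0, 0], 0],
    [[0, 0, 0], 0],
    [[0, 0, 0], 0],
  ],
)

```text
time_s: 6.63
tcp_pos: [0.5219, 0.2593, 0.1306]
eef_rot: [-74.9, 89.9, 18.4]
contact_force: [6.2, -0.0, -2.5]
gripper_width: 0.0162
```

Request:
step_arm(
  steps=[
    [[0, -0.05, -0.3], 0],
    [[0, 0, -0.3], 0],
    [[0, 0, -0.3], 0],
    [[0, 0, -0.3], 0],
    [[0, 0, -0.3], 0],
    [[0, 0, -0.3], 0],
    [[0, 0, -0.2], 0],
    [[0, 0, 0], 0],
    [[0, 0, 0], 0],
  ],
)

```text
time_s: 7.38
tcp_pos: [0.5242, 0.2216, 0.1306]
eef_rot: [-12.9, 89.7, 80.3]
contact_force: [-6.1, 15.3, -0.4]
gripper_width: 0.0159
```

Request:
step_arm(
  steps=[
    [[0, 0, -0.1], 0],
    [[0, 0, -0.1], 0],
    [[0, 0, -0.1], 0],
    [[0, 0, -0.1], 0],
    [[0, 0, 0], 0],
    [[0, 0, 0], 0],
  ],
)

```text
time_s: 7.88
tcp_pos: [0.5246, 0.2148, 0.1306]
eef_rot: [-13.7, 89.6, 79.6]
contact_force: [-9.6, 20.5, -1.9]
gripper_width: 0.0158
```

Request:
step_arm(
  steps=[
    [[0, 0.03, -0.1], 0],
    [[0, 0.02, -0.1], 0],
    [[0, 0, 0], 0],
    [[0, 0, 0], 0],
    [[0, 0, 0], 0],
  ],
)

```text
time_s: 8.3
tcp_pos: [0.5247, 0.2109, 0.1308]
eef_rot: [-26.2, 89.6, 67.1]
contact_force: [-3.9, 19.9, -2.8]
gripper_width: 0.0162
```

Run:
```python
from h import *
togo([.520,.266,.130],3.0)
import pickle
m=camera_model('wrist'); im=capture('wrist'); pickle.dump(m,open('m3.pkl','wb'));cv2.imwrite('pics/w3.png',im)
```

```text
t 8.3 tcp [0.5247 0.2109 0.1308] F [-3.9 19.9 -2.8] w 0.0162
units before turn [0.06 0.08 2.76] turn units 0.05 deg 0.32
```

View pics/w3.png

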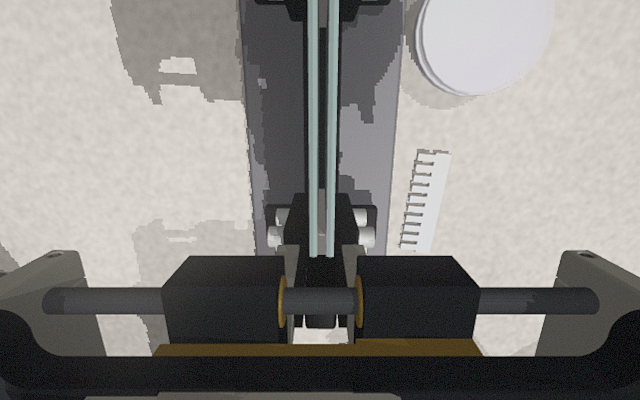

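Request:
step_arm(
  steps=[
    [[0, 0, 0], 0],
    [[0, 0, 0], 0],
    [[0, 0, 0], 0],
    [[0, 0, 0], 0],
    [[-0.8, 0, 0], 0],
    [[-1, 0, 0], 0],
    [[-1, 0, 0.5], 0],
    [[-1, 0, 0.5], 0],
    [[0, 0, 0], 0],
    [[0, 0, 0], 0],
  ],
  fingers=0,
)

```text
time_s: 9.18
tcp_pos: [0.5234, 0.2273, 0.2077]
eef_rot: [-56.9, 89.9, 36.4]
contact_force: [-0.0, 0.2, 0.3]
gripper_width: 0.077
```

Run:
```python
from h import *
togo([.520,.266,.130],3.0)
import pickle
m=camera_model('wrist'); im=capture('wrist'); pickle.dump(m,open('m4.pkl','wb'));cv2.imwrite('pics/w4.png',im)
crop('pics/w4.png',240,0,400,250,2.4,'pics/w4a.png')
crop('pics/w4.png',260,120,380,250,5,'pics/w4b.png')
```

```text
t 9.18 tcp [0.5234 0.2273 0.2077] F [-0.   0.2  0.3] w 0.077
units before turn [3.89 0.07 1.94] turn units 0.05 deg 0.29
```

View pics/w4.png

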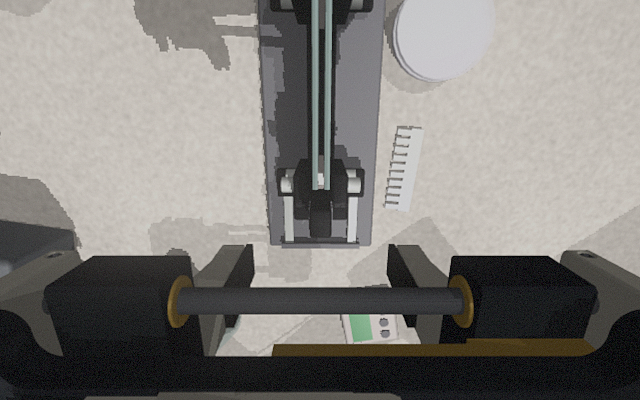

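View pics/w4b.png

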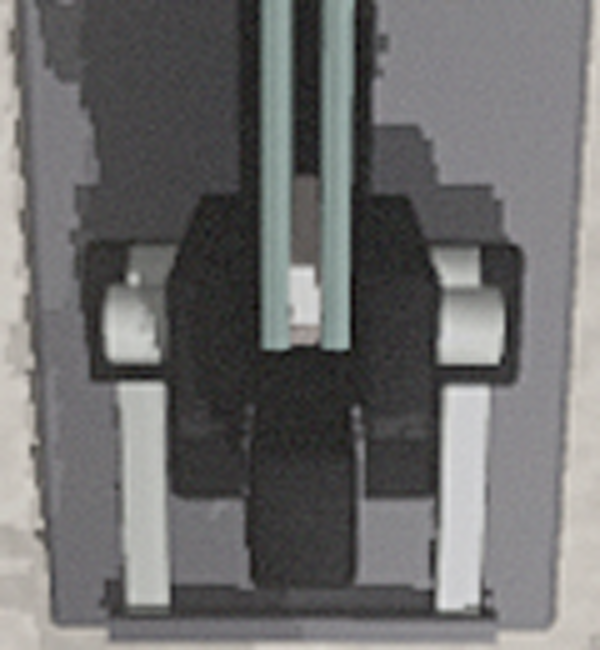

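Run:
```python
from h import *
import pickle
m=pickle.load(open('m4.pkl','rb')); m2=pickle.load(open('m2.pkl','rb'))
a=atz('wrist',260+300/5,120+583/5,.143,m);b=atz('wrist',260+305/5,120+349/5,.126,m)
a2=atz('wrist',240+388/5,120+628/5,.143,m2);b2=atz('wrist',240+392/5,120+100/5,.126,m2)
print(a,b,a2,b2, (a2-b2)-(a-b))
# gap mid at two rows, z=.126
for u,v in [(306,30),(306,300)]: print(atz('wrist',260+u/5,120+v/5,.126,m))
print('base near top', atz('wrist',260+52/5,120+622/5,.02,m),atz('wrist',260+555/5,120+622/5,.02,m))
```

```text
[0.52300256 0.23399337 0.143     ] [0.5240337  0.20343106 0.126     ] [0.52092752 0.2680271  0.143     ] [0.52407999 0.20373514 0.126     ] [-0.00212134  0.03372966  0.        ]
[0.52658949 0.15722869 0.126     ]
[0.52432303 0.19593067 0.126     ]
base near top [0.57776074 0.30147985 0.02      ] [0.45967782 0.29462552 0.02      ]
```

Request:
step_arm(
  steps=[
    [[0, 0, 0.75], 0],
    [[0, 0.03, 0.75], 0],
    [[0, 0, 0], 0],
    [[0.9, 0, 0], 0],
    [[0.95, 0, 0], 0],
    [[0.95, 0, 0], 0],
    [[0.95, 0, 0], 0],
    [[0, 0, 0], 0],
    [[0, 0, 0], 0],
    [[0, 0, 0], 0],
    [[0, 0, 0], 0],
    [[0, 0, 0], 0],
    [[0, 0, 0], 0],
    [[0, 0, 0], 0],
    [[0, 0, 0], 0],
  ],
  fingers=1,
)

```text
time_s: 10.48
tcp_pos: [0.5207, 0.2572, 0.132]
eef_rot: [-49.2, 90.0, 44.1]
contact_force: [0.2, -0.5, -0.1]
gripper_width: 0.0006
```

Request:
step_arm(
  steps=[
    [[0, 0, -0.2], 0],
    [[0, 0, -0.2], 0],
    [[0, 0, -0.1], 0],
    [[0, 0, 0], 0],
    [[0, 0, 0], 0],
  ],
)

```text
time_s: 10.9
tcp_pos: [0.5213, 0.2468, 0.1316]
eef_rot: [-35.8, 90.0, 57.5]
contact_force: [0.1, 0.1, 0.1]
gripper_width: 0.0006
```

Request:
step_arm(
  steps=[
    [[0, 0, -0.08], 0],
    [[0, 0, -0.08], 0],
    [[0, 0, -0.08], 0],
    [[0, 0, 0], 0],
    [[0, 0, 0], 0],
  ],
)

```text
time_s: 11.32
tcp_pos: [0.5215, 0.2456, 0.1317]
eef_rot: [-18.5, 89.7, 74.9]
contact_force: [-5.0, 12.3, -1.9]
gripper_width: -0.0001
```

Request:
step_arm(
  steps=[
    [[0, 0, -0.1], 0],
    [[0, 0, -0.1], 0],
    [[0, 0, 0], 0],
    [[0, 0, 0], 0],
  ],
)

```text
time_s: 11.65
tcp_pos: [0.5217, 0.2452, 0.1319]
eef_rot: [-17.6, 89.4, 75.7]
contact_force: [-9.9, 26.9, -3.7]
gripper_width: 0.0005
```

Request:
step_arm(
  steps=[
    [[0, 0, 0.4], 0],
    [[-0.3, 0, 0.3], 0],
    [[-1, 0, 0], 0],
    [[-1, 0, 0], 0],
    [[-1, 0, 0], 0],
    [[-1, 0, 0], 0],
    [[-1, 0, 0], 0],
    [[-1, 0, -0.5], 0],
    [[-1, 0, -1], 0],
    [[0, 0.2, -1], 0],
    [[0, 0.2, -1], 0],
    [[0, 0.2, -1], 0],
    [[0, 0.2, -1], 0],
    [[0, 0.2, -1], 0],
    [[0, 0.2, -1], 0],
    [[0, 0.2, -1], 0],
    [[0, 0.2, -1], 0],
    [[0, 0.2, -1], 0],
    [[0, 0.2, -1], 0],
    [[0, 0.2, -1], 0],
  ],
  fingers=0,
)

```text
time_s: 13.32
tcp_pos: [0.4906, -0.0014, 0.2778]
eef_rot: [165.8, 90.0, -100.9]
contact_force: [0.7, 0.3, -0.0]
gripper_width: 0.0878
```

Run:
```python
from h import *
togo([.448,-.134,.28],17.6);print(RT()[0].round(3))
```

```text
t 13.32 tcp [ 0.4906 -0.0014  0.2778] F [ 0.7  0.3 -0. ] w 0.0878
units before turn [-0.11  2.51 -6.5 ] turn units -2.39 deg -14.34
[[-0.    -0.998 -0.057]
 [-0.001 -0.057  0.998]
 [-1.     0.    -0.001]]
```

Request:
step_arm(
  steps=[
    [[0, 0.39, -1], 0],
    [[0, 0.39, -1], 0],
    [[0, 0.39, -1], 0],
    [[0, 0.39, -1], 0],
    [[0, 0.39, -1], 0],
    [[0, 0.4, -1], 0],
    [[0, 0.15, -0.5], -0.8],
    [[0, 0, 0], -0.8],
    [[0, 0, 0], -0.8],
    [[0, 0, 0], 0],
    [[0, 0, 0], 0],
    [[0, 0, 0], 0],
  ],
)

```text
time_s: 14.32
tcp_pos: [0.4486, -0.1326, 0.2776]
eef_rot: [133.4, 90.0, -119.1]
contact_force: [-0.6, 0.5, 0.4]
gripper_width: 0.0875
```

Run:
```python
from h import *
togo([.471,-.21,.15],17.6)
import pickle
m=camera_model('wrist'); im=capture('wrist'); pickle.dump(m,open('m5.pkl','wb'));cv2.imwrite('pics/w5.png',im)
```

```text
t 14.32 tcp [ 0.4486 -0.1326  0.2776] F [-0.6  0.5  0.4] w 0.0875
units before turn [ 6.38  0.1  -4.03] turn units -0.01 deg -0.08
```

View pics/w5.png

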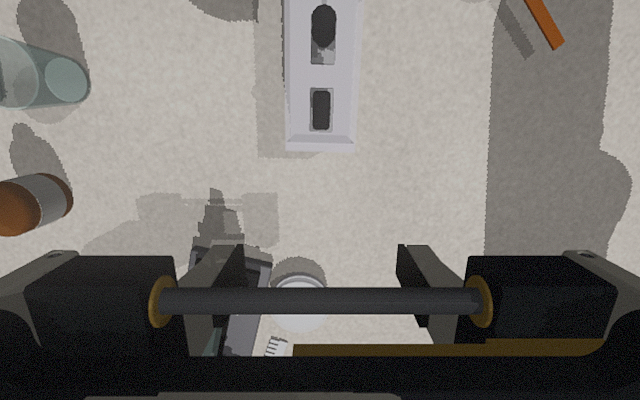

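Run:
```python
from h import *
crop('pics/w5.png',270,70,370,160,6,'pics/w5a.png')
```

```text
(no output)
```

View pics/w5a.png

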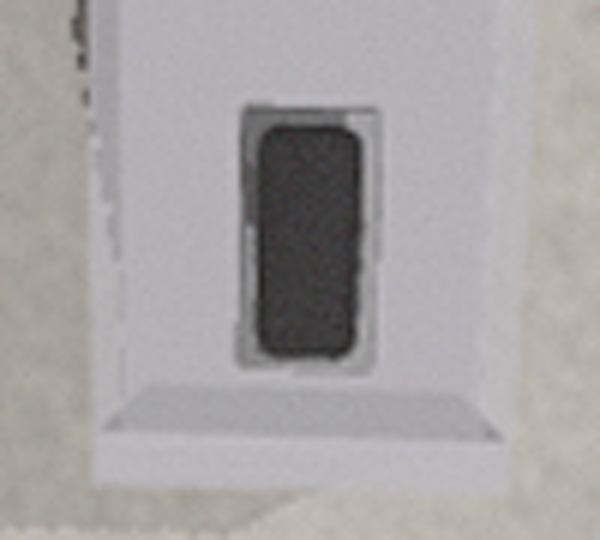

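Run:
```python
from h import *
import pickle
m=pickle.load(open('m5.pkl','rb'))
A=lambda u,v:(270+u/6,70+v/6)
c=atz('wrist',*A(309,241),.165,m); print('handle',c)
P=[atz('wrist',*A(*p),.165,m) for p in [(258,125),(362,125),(255,357),(358,357)]]
print(np.linalg.norm(P[1]-P[0]),np.linalg.norm(P[2]-P[0]))
d=(P[2]+P[3]-P[0]-P[1]);print('yaw',np.degrees(np.arctan2(-d[0],d[1])))
B=[atz('wrist',*A(*p),.115,m) for p in [(243,105),(383,105),(237,365),(377,373)]]
print('bol',np.mean(B,0));d=(B[2]+B[3]-B[0]-B[1]);print('yaw',np.degrees(np.arctan2(-d[0],d[1])))
togo([c[0],c[1],.148],17.6)
```

```text
handle [ 0.4717018  -0.20980866  0.165     ]
0.013414857923078824 0.029111112383246086
yaw 16.687374243971096
bol [ 0.47124749 -0.20971131  0.115     ]
yaw 16.255488591991437
t 14.37 tcp [ 0.4486 -0.1325  0.2776] F [0.3 0.3 0.7] w 0.0876
units before turn [ 6.48  0.07 -4.03] turn units -0.01 deg -0.04
```

Request:
step_arm(
  steps=[
    [[0, 0, -0.8], 0.15],
    [[0, 0.06, -0.8], 0],
    [[0, 0, -0.8], 0],
    [[0, 0, -0.8], 0],
    [[0, 0, -0.8], 0],
    [[0, 0, 0], 0],
    [[0, 0, 0], 0],
    [[0.9, 0, 0], 0],
    [[0.9, 0, 0], 0],
    [[0.9, 0, 0], 0],
    [[0.9, 0, 0], 0],
    [[0.9, 0, 0], 0],
    [[0.9, 0, 0], 0],
    [[0.6, 0, 0], 0],
    [[0.5, 0, 0], 0],
    [[0, 0, 0], 0],
    [[0, 0, 0], 0],
  ],
)

```text
time_s: 15.78
tcp_pos: [0.471, -0.209, 0.1476]
eef_rot: [85.2, 90.0, -168.0]
contact_force: [0.1, -0.0, 0.7]
gripper_width: 0.0875
```

Run:
```python
from h import *
togo([.4715,-.2098,.148],16.6)
```

```text
t 15.78 tcp [ 0.471  -0.209   0.1476] F [ 0.1 -0.   0.7] w 0.0875
units before turn [-0.02 -0.01 -0.05] turn units 0.03 deg 0.2
```

Request:
step_arm(
  steps=[
    [[0, 0, 0], 0],
    [[0, 0, 0], 0],
    [[0, 0, 0], 0],
    [[0, 0, 0], 0],
    [[0, 0, 0], 0],
    [[0, 0, 0], 0],
    [[0, 0, 0], 0],
    [[0, 0, 0], 0],
    [[0, 0, 0], 0],
    [[0, 0, 0], 0],
    [[0, 0, 0], 0],
    [[0, 0, 0], 0],
    [[0, 0, 0], 0],
    [[0, 0, 0], 0],
    [[0, 0, 0], 0],
  ],
  fingers=1,
  grip_force=25,
)

```text
time_s: 17.03
tcp_pos: [0.471, -0.2093, 0.1475]
eef_rot: [20.0, 90.0, 126.8]
contact_force: [0.5, 0.1, -0.2]
gripper_width: 0.0136
```

Request:
step_arm(
  steps=[
    [[-0.4, 0, 0], 0],
    [[-0.7, 0, 0], 0],
    [[-0.9, 0, 0], 0],
    [[-0.9, 0, 0], 0],
    [[-0.9, 0, 0], 0],
    [[-0.9, 0, 0], 0],
    [[-0.9, 0, 0], 0],
    [[-0.9, 0, 0], 0],
    [[-0.9, 0, 0], 0],
    [[0, 0, 0], 0],
    [[0, 0, 0], 0],
  ],
)

```text
time_s: 17.95
tcp_pos: [0.4712, -0.2093, 0.2968]
eef_rot: [-107.1, 89.9, -0.3]
contact_force: [-0.4, 0.4, -1.8]
gripper_width: 0.0139
```

Run:
```python
from h import *
togo([.5278,.1335,.295],3.0)
cv2.imwrite('pics/s6.png',cv2.resize(capture('side')[40:240,240:460],None,fx=3,fy=3))
cv2.imwrite('pics/w6.png',capture('wrist'))
```

```text
t 17.95 tcp [ 0.4712 -0.2093  0.2968] F [-0.4  0.4 -1.8] w 0.0139
units before turn [ 0.09 -7.66 15.59] turn units 2.3 deg 13.78
```

View pics/s6.png

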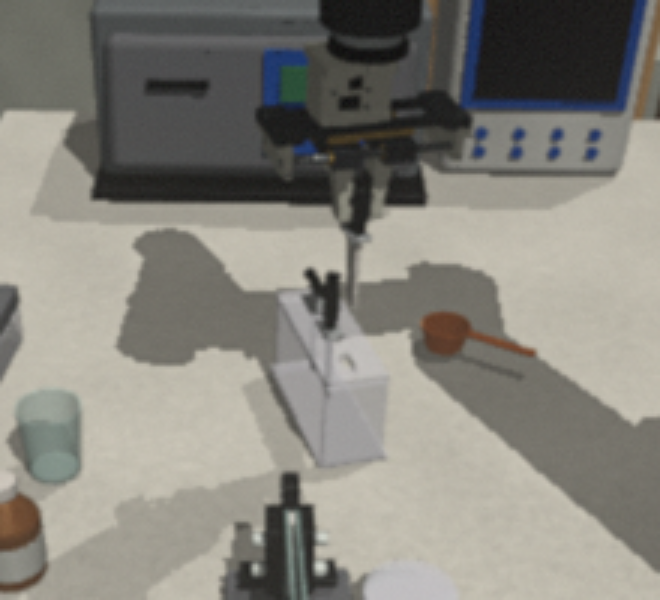

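View pics/w6.png

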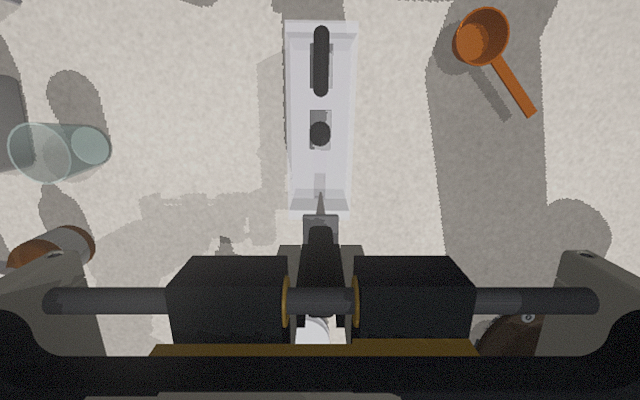

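Request:
step_arm(
  steps=[
    [[0, -0.2, 0.4], 0],
    [[0, -0.4, 0.8], 0],
    [[0, -0.48, 0.97], 0],
    [[0, -0.48, 0.97], 0],
    [[0, -0.48, 0.97], 0],
    [[0, -0.48, 0.97], 0],
    [[0, -0.48, 0.97], 0],
    [[0, -0.48, 0.97], 0],
    [[0, -0.48, 0.97], 0],
    [[0, -0.48, 0.97], 0],
    [[0, -0.48, 0.97], 0],
    [[0, -0.48, 0.97], 0],
    [[0, -0.48, 0.97], 0],
    [[0, -0.48, 0.97], 0],
    [[0, -0.48, 0.97], 0.5],
    [[0, -0.48, 0.97], 0.6],
    [[0, -0.24, 0.8], 0.6],
    [[0, 0, 0], 0.6],
    [[0, 0, 0], 0],
    [[0, 0, 0], 0],
  ],
)

```text
time_s: 19.72
tcp_pos: [0.5283, 0.1326, 0.2947]
eef_rot: [116.9, 89.9, -150.0]
contact_force: [-0.4, -0.5, -1.0]
gripper_width: 0.0141
```

Run:
```python
from h import *
togo([.5278,.1335,.295],3.0)
import pickle
m=camera_model('wrist'); im=capture('wrist'); pickle.dump((m,RT()[:2]),open('m7.pkl','wb'));cv2.imwrite('pics/w7.png',im)
crop('pics/w7.png',270,130,370,270,4.2,'pics/w7a.png')
```

```text
t 19.72 tcp [0.5283 0.1326 0.2947] F [-0.4 -0.5 -1. ] w 0.0141
units before turn [-0.02  0.02  0.05] turn units 0.02 deg 0.13
```

View pics/w7.png

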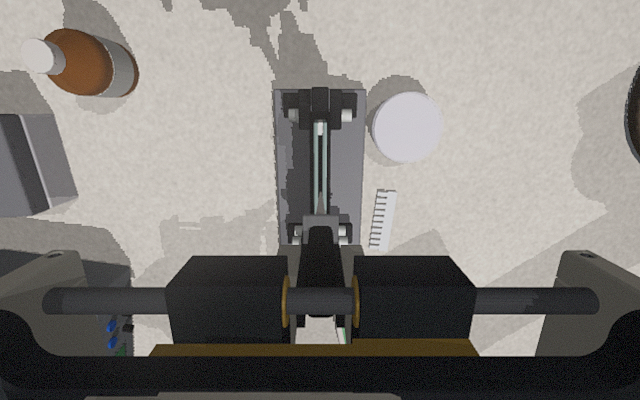

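View pics/w7a.png

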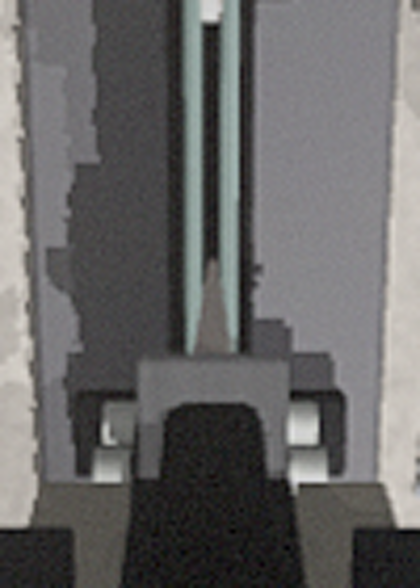

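Run:
```python
from h import *
import pickle
m,(R,t)=pickle.load(open('m7.pkl','rb'))
A=lambda u,v:(270+u/4.2,130+v/4.2)
print('tip',R.T@(atz('wrist',*A(212,262),t[2]-.1175,m)-t)*1000)
for p in [(211,30),(211,120),(211.5,200),(212,255)]:
    q=atz('wrist',*A(*p),.126,m); print('gap',q.round(4),(R.T@(q-t)*1000).round(2))
g=cv2.cvtColor(cv2.imread('pics/w7.png'),cv2.COLOR_BGR2GRAY)
for v in (140,155,170,185,195): print(v,g[v,308:334])
```

```text
tip [117.50790169   0.71754169 -11.85701313]
gap [0.5306 0.0778 0.126 ] [168.98   0.57 -54.35]
gap [0.5294 0.099  0.126 ] [168.97   0.58 -33.12]
gap [0.5282 0.1187 0.126 ] [168.96   0.7  -13.46]
gap [0.5274 0.1326 0.126 ] [168.95   0.84   0.51]
140 [ 70  57  43  39  33  79 134 149 163 151  65  37  39  47  86 135 150 167
 151  63  44  48  89 137 131 128]
155 [ 69  63  44  44  32  56 115 151 164 154  67  36  44  34 102 152 149 167
 152  37  50  40  94 138 130 130]
170 [ 67  69  39  32  39  54 112 152 157 154  73  35  36  35 104 155 152 169
 153  32  51  55  98 138 130 131]
185 [ 70  62  45  36  37  56 115 153 160 151  72  26  38  39 105 157 153 163
 121  42  42  65 109 140 134 133]
195 [ 66  67  41  37  45  61 115 152 160 150  76  87 108  94 101 149 153 162
 118  31  30  50  83 111 115 140]
```

Request:
step_arm(
  steps=[
    [[0.4, 0, 0], 0],
    [[0.5, 0, 0], 0],
    [[0.5, 0, 0], 0],
    [[0.5, 0, 0], 0],
    [[0.4, 0, 0], 0],
    [[0.2, 0, 0], 0],
    [[0, 0, 0], 0],
    [[0, 0, 0], 0],
  ],
)

```text
time_s: 20.43
tcp_pos: [0.5289, 0.1322, 0.2454]
eef_rot: [147.6, 90.0, -119.5]
contact_force: [0.4, 0.7, -1.1]
gripper_width: 0.0143
```

Run:
```python
from h import *
togo([.5278,.1335,.295],3.0)
import pickle
m=camera_model('wrist'); im=capture('wrist'); pickle.dump((m,RT()[:2]),open('m8.pkl','wb'));cv2.imwrite('pics/w8.png',im)
crop('pics/w8.png',270,100,370,240,4.2,'pics/w8a.png')
```

```text
t 20.43 tcp [0.5289 0.1322 0.2454] F [ 0.4  0.7 -1.1] w 0.0143
units before turn [-2.48  0.05  0.06] turn units -0.0 deg -0.02
```

View pics/w8a.png

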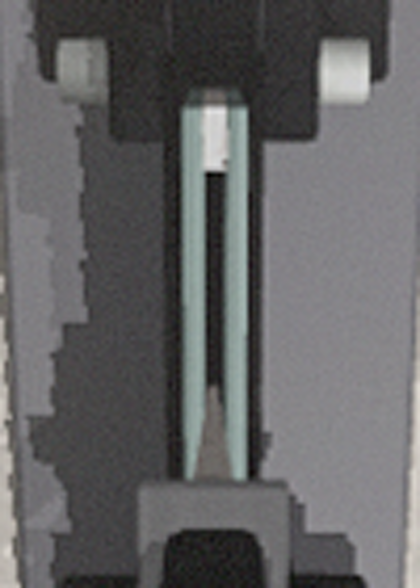

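Request:
step_arm(
  steps=[
    [[0.2, 0, 0], 0],
    [[0.2, 0, 0], 0],
    [[0.2, 0, 0], 0],
    [[0.2, 0, 0], 0],
    [[0.1, 0, 0], 0],
    [[0, 0, 0], 0],
    [[0, 0, 0], 0],
  ],
)

```text
time_s: 21.07
tcp_pos: [0.5288, 0.1323, 0.2274]
eef_rot: [133.8, 90.0, -133.2]
contact_force: [0.2, 0.5, -1.4]
gripper_width: 0.014
```

Request:
step_arm(
  steps=[
    [[0.1, 0, 0], 0],
    [[0.1, 0, 0], 0],
    [[0.1, 0, 0], 0],
    [[0, 0, 0], 0],
    [[0, 0, 0], 0],
    [[0, 0, 0], 0],
  ],
)

```text
time_s: 21.57
tcp_pos: [0.5289, 0.1324, 0.2216]
eef_rot: [-102.4, 90.0, -9.4]
contact_force: [-0.1, 0.1, -0.6]
gripper_width: 0.0138
```

Request:
step_arm(
  steps=[
    [[0.07, 0, 0], 0],
    [[0.08, 0, 0], 0],
    [[0.05, 0, 0], 0],
    [[0, 0, 0], 0],
    [[0, 0, 0], 0],
    [[0, 0, 0], 0],
  ],
)

```text
time_s: 22.07
tcp_pos: [0.5289, 0.1324, 0.2176]
eef_rot: [-111.8, 90.0, -18.8]
contact_force: [-0.9, -0.5, -1.3]
gripper_width: 0.0139
```

Request:
step_arm(
  steps=[
    [[0.05, 0, 0], 0],
    [[0.05, 0, 0], 0],
    [[0, 0, 0], 0],
    [[0, 0, 0], 0],
    [[0, 0, 0], 0],
  ],
)

```text
time_s: 22.48
tcp_pos: [0.5288, 0.1323, 0.2156]
eef_rot: [-154.7, 90.0, -61.7]
contact_force: [-0.2, -0.1, -1.6]
gripper_width: 0.0142
```

Request:
step_arm(
  steps=[
    [[0.05, 0, 0], 0],
    [[0.05, 0, 0], 0],
    [[0, 0, 0], 0],
    [[0, 0, 0], 0],
    [[0, 0, 0], 0],
  ],
)

```text
time_s: 22.9
tcp_pos: [0.5288, 0.1323, 0.2135]
eef_rot: [129.3, 90.0, -137.7]
contact_force: [-0.0, -0.0, -1.0]
gripper_width: 0.0139
```

Request:
step_arm(
  steps=[
    [[0.05, 0, 0], 0],
    [[0.05, 0, 0], 0],
    [[0, 0, 0], 0],
    [[0, 0, 0], 0],
    [[0, 0, 0], 0],
  ],
)

```text
time_s: 23.32
tcp_pos: [0.5288, 0.1323, 0.2115]
eef_rot: [141.0, 90.0, -126.0]
contact_force: [-0.8, -0.0, -0.4]
gripper_width: 0.014
```

Request:
step_arm(
  steps=[
    [[0.05, 0, 0], 0],
    [[0.05, 0, 0], 0],
    [[0, 0, 0], 0],
    [[0, 0, 0], 0],
    [[0, 0, 0], 0],
  ],
)

```text
time_s: 23.73
tcp_pos: [0.5288, 0.1323, 0.2095]
eef_rot: [132.7, 90.0, -134.3]
contact_force: [-0.1, 0.1, -1.1]
gripper_width: 0.0137
```

Request:
step_arm(
  steps=[
    [[0.05, 0, 0], 0],
    [[0.03, 0, 0], 0],
    [[0, 0, 0], 0],
    [[0, 0, 0], 0],
    [[0, 0, 0], 0],
  ],
)

```text
time_s: 24.15
tcp_pos: [0.5288, 0.1323, 0.2079]
eef_rot: [112.1, 90.0, -154.9]
contact_force: [-0.6, 0.6, -1.4]
gripper_width: 0.014
```

Request:
step_arm(
  steps=[
    [[0.05, 0, 0], 0],
    [[0.03, 0, 0], 0],
    [[0, 0, 0], 0],
    [[0, 0, 0], 0],
    [[0, 0, 0], 0],
  ],
)

```text
time_s: 24.57
tcp_pos: [0.5288, 0.1323, 0.2063]
eef_rot: [102.2, 90.0, -164.8]
contact_force: [-0.3, 0.2, -0.8]
gripper_width: 0.0139
```

Request:
step_arm(
  steps=[
    [[0.05, 0, 0], 0],
    [[0.03, 0, 0], 0],
    [[0, 0, 0], 0],
    [[0, 0, 0], 0],
    [[0, 0, 0], 0],
  ],
)

```text
time_s: 24.98
tcp_pos: [0.5287, 0.1323, 0.2047]
eef_rot: [104.4, 90.0, -162.6]
contact_force: [0.1, 0.0, -1.1]
gripper_width: 0.0138
```

Run:
```python
from h import *
togo([.5278,.1335,.295],3.0)
cv2.imwrite('pics/w9.png',capture('wrist'))
crop('pics/w9.png',270,60,370,240,3.3,'pics/w9a.png')
cv2.imwrite('pics/s9.png',cv2.resize(capture('side')[150:320,240:460],None,fx=3.4,fy=3.4))
```

```text
t 24.98 tcp [0.5287 0.1323 0.2047] F [ 0.1  0.  -1.1] w 0.0138
units before turn [-4.52  0.05  0.06] turn units -0.0 deg -0.02
```

View pics/w9a.png

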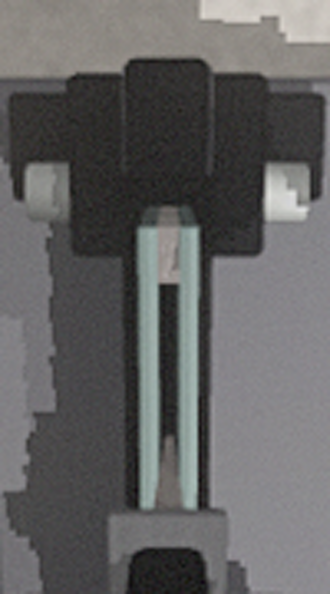

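View pics/s9.png

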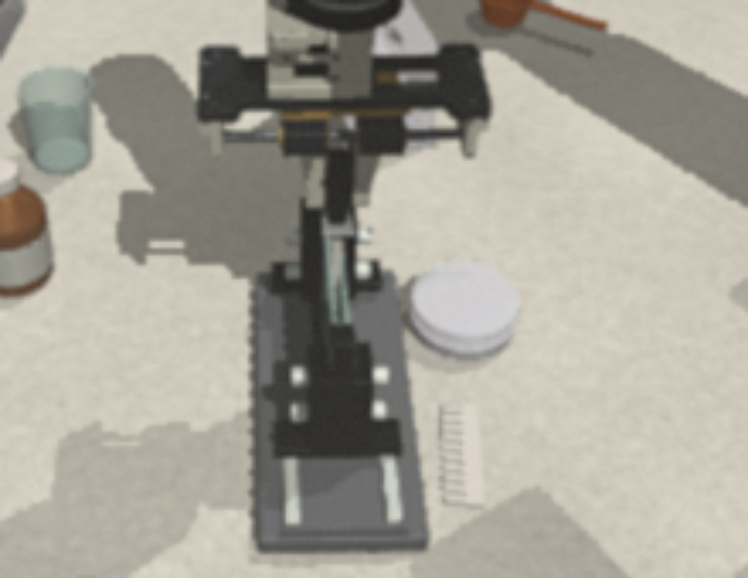

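Request:
step_arm(
  steps=[
    [[0.05, 0, 0], 0],
    [[0.02, 0, 0], 0],
    [[0, 0, 0], 0],
    [[0, 0, 0], 0],
    [[0, 0, 0], 0],
  ],
)

```text
time_s: 25.5
tcp_pos: [0.529, 0.1324, 0.2036]
eef_rot: [-78.1, 90.0, 14.9]
contact_force: [-0.6, -1.2, 1.6]
gripper_width: 0.0141
```

Request:
step_arm(
  steps=[
    [[0.05, 0, 0], 0],
    [[0, 0, 0], 0],
    [[0, 0, 0], 0],
    [[0, 0, 0], 0],
    [[0, 0, 0], 0],
  ],
)

```text
time_s: 25.92
tcp_pos: [0.529, 0.1324, 0.2026]
eef_rot: [-76.3, 90.0, 16.7]
contact_force: [-1.0, -0.8, 4.0]
gripper_width: 0.014
```

Request:
step_arm(
  steps=[
    [[0.05, 0, 0], 0],
    [[0, 0, 0], 0],
    [[0, 0, 0], 0],
    [[0, 0, 0], 0],
    [[0, 0, 0], 0],
  ],
)

```text
time_s: 26.33
tcp_pos: [0.5291, 0.1324, 0.2017]
eef_rot: [-81.0, 90.0, 12.0]
contact_force: [-0.6, 0.1, 5.7]
gripper_width: 0.014
```

Request:
step_arm(
  steps=[
    [[0.02, 0, 0], 0],
    [[0, 0, 0], 0],
    [[0, 0, 0], 0],
    [[0, 0, 0], 0],
    [[0, 0, 0], 0],
    [[0, 0, 0], 0],
    [[0, 0, 0], 0],
    [[0, 0, 0], 0],
    [[0, 0, 0], 0],
    [[0, 0, 0], 0],
  ],
)

```text
time_s: 27.17
tcp_pos: [0.5292, 0.1324, 0.2016]
eef_rot: [-81.2, 89.9, 11.7]
contact_force: [-1.4, -0.4, 7.5]
gripper_width: 0.0139
```

Run:
```python
from h import *
R=togo([.5278,.1335,.295],3.0); print(R.round(3))
F=[]
for i in range(3):
    im=capture('wrist'); F.append(get_state()['contact_force'])
print(np.mean(F,0),get_state()['moment'],get_state()['qd'].round(2))
cv2.imwrite('pics/w10.png',im)
crop('pics/w10.png',230,40,410,290,2.4,'pics/w10a.png')
```

```text
t 27.17 tcp [0.5292 0.1324 0.2016] F [-1.4 -0.4  7.5] w 0.0139
units before turn [-4.67  0.06  0.06] turn units -0.0 deg -0.0
[[ 0.001 -0.999 -0.052]
 [ 0.    -0.052  0.999]
 [-1.    -0.001  0.   ]]
[-1.14993762 -0.26172881  6.80182909] [-0.16724719  0.67858433 -0.02734943] [ 0.15 -0.06 -0.03  0.02 -0.01 -0.01]
```

View pics/w10a.png

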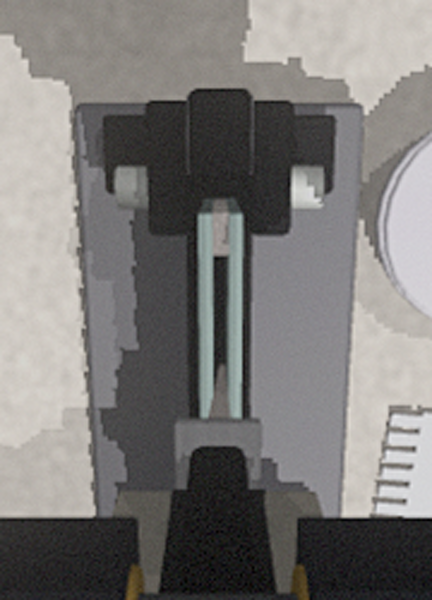

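```bash
python3 -c "
from plant import *
print(close_job())"
```

```text
the job is handed in; nothing more can be done
None
```

I slid the clamp home and put the gauge in the gap near the middle of the plates. It was snug and still gripped when I handed the job in at about 27 s; no verdict was reported.

- **Clamp:** my first push, holding the thumb grip, slipped on the block, so I pushed again from behind with closed fingers. It stopped dead at 27 N, against about 3 N to slide. The grip sits within about 1.5 mm of mirroring the fixed clamp. The cameras showed only about 34 mm of travel rather than 45 mm, so it probably had not started fully drawn back. I take it as home from the hard stop and the symmetry.
- **Gauge:** it came out of the stand cleanly, and a camera check after lifting it showed the scraper and hook still in place. It entered the gap within about 0.2 mm of centre.
- **Fit:** it first touched at about 40 mm depth and ended about 42 mm below the plates' top edges, which suggests a gap of about 5.3 mm. The tool is vertical, with a push of about 8 N upward and about 1 N sideways.
- **Not measured:** I could not read the force on each glass directly. The small sideways force suggests both are pressing about equally.
- **Camera disagreement:** the wrist camera and the other two views differed by a few mm in places. I settled this by touch and by lining the blade up with the gap in the image.

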